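# Push the screw box home between wet-painted rails

### The job

The two white guide rails of the storage lane have just been painted and are still wet. Push the blue screw box over the board into the open end of the lane and on until it sits squarely and fully home against the black stop, with nothing touching either rail. Only slide it, never lift or tip it, leave the other things on the bench alone, and finish with the hand clear.

Things in the scene. Friction and masses are not known exactly. Their poses are not given: they have to be found in the camera images.
- lane: fixed brown wooden board, 240 (x) x 500 (y) x 12 mm, on the bench; origin at the centre of its underside, z up. The lane runs along its y, the pushing direction, centred on x = 0: 114 mm wide between the rails, open end at y = -20 mm, stop at y = 200 mm. Its top, 12 mm above the bench, is bare and flat outside the open end, where the box starts
- stop_face (a point): centre of the face that the box must meet, on the black stop block (114 wide, 30 long, 34 mm high above the board) at the closed end of the lane: (0, 200, 29) mm in the board's frame. Not wet; may be touched
- rail_far: white painted wooden rail on the board, 18 wide x 220 long x 20 mm high, fixed; origin at the centre of its underside, at (66, 90, 12) mm in the board's frame, same axes as the board. Wet paint: must not be touched
- rail_near: the same rail on the other side, origin at (-66, 90, 12) mm in the board's frame. Wet paint: must not be touched
- screw_box: closed blue box of screws with flat sides, 92 (x) x 120 (y) x 62 mm high, 0.3 to 0.65 kg; origin at the centre of its underside. Loose on the board before the open end, up to 28 mm off the lane's centre line and turned up to 17 degrees; slides under a few newtons. Fully home its origin is at (0, 140, 12) mm in the board's frame, its y along the lane, 11 mm free each side
- glue_mid (a point): white glue bottle with orange cap, 54 mm diameter, 105 mm tall, standing; point half-way up. Leave alone
- paint_can_mid (a point): small paint can, 64 mm diameter, 75 mm tall, standing; point half-way up. Leave alone
- tape: roll of yellow masking tape lying flat, 90 mm diameter, 24 mm high; origin at the centre of its underside. Leave alone
- brush: paint brush with a wooden handle, 200 mm long, 42 mm wide, 20 mm high; origin under its middle, lying along its x axis (handle to -x). Leave alone

How it is judged (in metres and radians):
On the way:
1. the box is half-way down the lane, between the rails and down on the board (x of screw_box in the frame of lane between -0.0115 and 0.0115 m and z of screw_box in the frame of lane below 0.016 m and y of screw_box in the frame of lane between 0.04 and 0.125 m), for 0.1 s.
At the end, for the whole second after the job is handed in: the box rests on the board between the rails, at rest, within 4.5 mm of fully home against the stop, square to the lane within 0.1 rad and clear of both rails (x of screw_box in the frame of lane between -0.0115 and 0.0115 m and z of screw_box in the frame of lane below 0.016 m and y of screw_box in the frame of lane between 0.1355 and 0.145 m and angle between the y axis of screw_box and the y axis of lane, either way round below 0.1 rad and angle between screw_box's own z axis and vertical below 0.05 rad and linear speed of screw_box below 0.01 m/s); the robot touches nothing.
It fails at once if something touches the far rail's wet paint (contact force between anything else and rail_far above 0.3 N).
It fails at once if something touches the near rail's wet paint (contact force between anything else and rail_near above 0.3 N).
It fails at once if the box is lifted (more than 8 mm off the board) (z of screw_box in the frame of lane above 0.02 m).
It fails at once if the box is tipped (angle between screw_box's own z axis and vertical above 0.15 rad).
It fails at once if the glue bottle, paint can, tape roll or brush is disturbed (moved more than 15 mm) (distance of any of glue_mid, paint_can_mid, tape, brush from where it was at the start of the episode above 0.015 m).
It also fails if it takes over 72 s, if anything falls off the work surface, if the arm or the gripper's body presses on something with over 40 N, if the wrist force passes 120 N, or if a joint passes its speed limit or range.

### The arm

A 6-joint arm with a two-finger parallel gripper is mounted at the origin on the work surface. World frame = base frame: x ahead of the robot, y to its left, z up, the work surface at z = 0. Lengths are in mm, angles in rad, forces in N, time in s.
With the tool pointing down it reaches from about 350 to 875 mm from the base axis. Payload 4.2 kg.
Tool frame: the origin (TCP) lies between the finger pads; the fingertips stand 17 mm ahead of it and the grasp point (between the pads) lies 2 mm behind it (nose_length is the distance from the TCP to the fingertips, in mm); z points along the fingers, y is the direction in which the jaws open and shut (so a half turn about z gives the same grasp; the last joint's range is limited). The gripper opens to 85 mm and grips with 20 to 120 N. Pads are 22 mm wide; open, the fingers measure 114 mm over their backs; the gripper's body (76 mm by 85 mm) begins 54 mm behind the grasp point. The pads swing forward as they close: fully open they stand 13 mm farther back than shut.
Start: joints at [-0.964, 0.385, 0.008, 0, -1.194, -0.259], TCP at [213.033, -587.551, 248.312] pointing down, gripper open.
Joint ranges: [-3.14, 3.14], [-1.21, 2.06], [-1.07, 1.41], [-3.16, 2.05], [-2.99, -0.16], [-3.1, 3.1]. Speed limits (rad/s): [2.79, 2.79, 3.14, 3.14, 3.14, 3.14].

### API

Orientations are given as a unit quaternion [x, y, z, w].
In Python, from bench import * gives the robot as it stands.
- The arm moves only by the tool jog_arm, never from a script. Its argument "increments" is a list of rows, each a list of 4 numbers: the shift along the tool's x, y, z in m, then the turn about the tool's z in degrees. A call has 1 to 10 rows; each row is the pose to reach, as a shift and turn from the pose measured when the call began, along the tool's axes at that moment; what a row does not reach only later rows make up. A row lasts 1/8 s, in which the tool goes at most 62.5 mm and 10.7 degrees, less where a joint would pass 70% of its speed; a pose out of reach is approached as far as the arm can. A call with a gripper value outside its range is refused whole. "hand" is the gripper's target within -1 to 1 (fully open at 1, half-way at 0, shut at -1), set as the call begins (left out, the last holds). The fingers move at their own pace and stop on an object; the grip force is fixed at half the most. Time passes only in rows, so rows that repeat a pose let the fingers close. It gives the time, the measured TCP pose, the force and the opening at its end, in the units of the state.
- read_state(): the state, without advancing time (a new reading comes with each control period).
- get_image(name): name is "scene" or "top" or "wrist"; returns the picture (480x640x3 uint8, red, green, blue); there is no depth.
- calibration(name): a dict with "fx", "fy", "cx", "cy" (pixels), "D" ([k1, k2, p1, p2, k3] as OpenCV has them; the pictures are not rectified), "position" and "rotation" of the camera in the world; the wrist camera has in their place "hand_eye" (4x4, takes a point from camera to tool coordinates, whose origin is the TCP and whose axes are the flange's). Camera axes: x right, y up, looking along -z (the intrinsics and any distortion apply to the point x, -y, -z); pixel columns grow to the right and rows downward; lengths in mm; the calibration is good to about 2 mm. A picture is of the moment at which its call begins: read the wrist's pose just before it. calibration takes no time and is no camera call.
- job_done(): hands the job in, once; it reports no verdict.
The state is a dict: "clock": time; "joints": joint angles; "joint_vel": joint speeds; "joint_efforts": joint torques, N m; "position": TCP position; "ee_rot": TCP orientation; "contact_force": force on the tool from outside, world axes, zero at the start; "wrist_torque": the same for the moment, N m; "gripper_width": finger opening in mm.
Only numpy, scipy, OpenCV 4.12 (cv2) and the standard library are available. Lean on these libraries where they do the work, as an engineer would, in place of code of your own. Each camera call takes 0.05 s, during which the arm holds its last target.

## Working session

There is one attempt and no reset: what is moved stays moved. The work goes in short steps, Python scripts to look and compute and a tool call to move; the robot and the scene stay as the last step left them, time stands still between calls to the robot, and variables do not carry over. Pictures are saved under pics/ and viewed, and the job is handed in when it is done.

Besides the shell and the picture viewer there is one more tool, called as name([rows], argument=value, ...), one row to a line, values as JSON. jog_arm: Moves the arm, as the interface text tells. Its arguments: {"type":"object","properties":{"increments":{"type":"array"},"hand":{"type":"number"}},"required":["increments"]}

```bash
ls; mkdir -p pics
python3 - <<'E'
from bench import *
import cv2
s=read_state();print({k:s[k] for k in('clock','position','ee_rot','contact_force','gripper_width')})
for n in('scene','top'):
    im=get_image(n);cv2.imwrite(f'pics/{n}0.png',im[:,:,::-1]);c=calibration(n);print(n,c)
print(calibration('wrist'))
E
```

```text
pics
{'clock': 0.0, 'position': array([ 212.86980399, -587.04782158,  247.20349169]), 'ee_rot': array([-1.72932839e-01,  9.84933011e-01,  1.07168121e-03, -2.22418007e-04]), 'contact_force': array([-0.15326867, -0.57909994, -0.43806141]), 'gripper_width': 85.01767810333354}
scene {'fx': 447.6263668643772, 'fy': 447.6263668643772, 'cx': 321.38727390641935, 'cy': 244.77060240420025, 'D': array([-0.1115229,  0.       ,  0.       ,  0.       ,  0.       ]), 'position': array([1049.554512  ,  492.00656294,  765.19362885]), 'rotation': array([0.1351971 , 0.32616013, 0.87051239, 0.34285493])}
top {'fx': 515.9970147059599, 'fy': 515.9970147059599, 'cx': 316.91019320930263, 'cy': 237.4427893395358, 'D': array([-0.1148738,  0.       ,  0.       ,  0.       ,  0.       ]), 'position': array([ 462.50474287,   15.97379267, 1036.38570748]), 'rotation': array([ 0.06642448, -0.05457511, -0.69729724,  0.71160797])}
{'fx': 378.89972162605034, 'fy': 378.89972162605034, 'cx': 317.111619367478, 'cy': 243.32812392996274, 'D': array([0.01643832, 0.        , 0.        , 0.        , 0.        ]), 'hand_eye': array([[ 6.83024584e-04,  9.46957434e-01,  3.21358292e-01,
         8.25140207e+01],
       [ 9.99999736e-01, -5.66539166e-04, -4.55989255e-04,
         6.83394185e-01],
       [-2.49740357e-04,  3.21358518e-01, -9.46957571e-01,
        -1.26092909e+02],
       [ 0.00000000e+00,  0.00000000e+00,  0.00000000e+00,
         1.00000000e+00]])}
```

View pics/scene0.png

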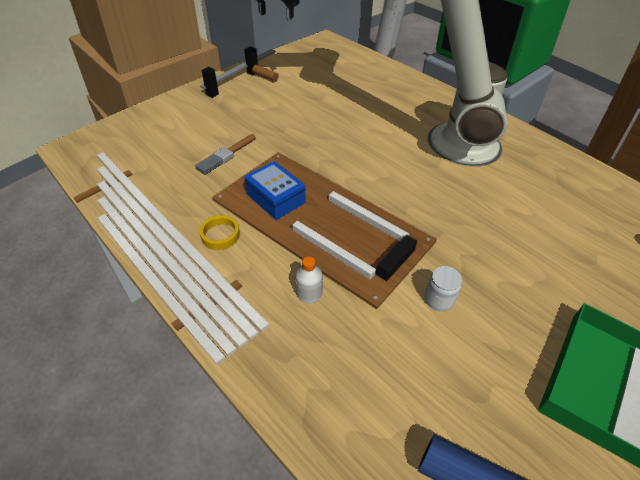

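View pics/top0.png

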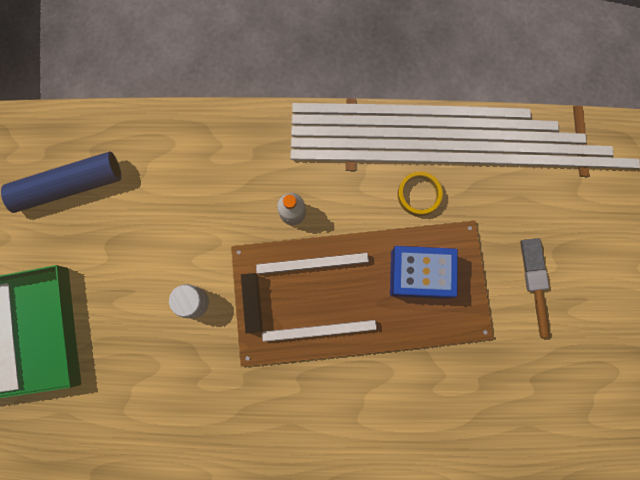

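```bash
cat > h.py <<'E'
import numpy as np, cv2
from scipy.spatial.transform import Rotation as R
def cam(c):
    K=np.array([[c['fx'],0,c['cx']],[0,c['fy'],c['cy']],[0,0,1.]])
    return K,np.array(c['D']),np.array(c['position']),R.from_quat(c['rotation']).as_matrix()
def cast(c,px,z):
    K,D,p,Rm=cam(c)
    u=cv2.undistortPoints(np.array(px,float).reshape(-1,1,2),K,D).reshape(-1,2)
    d=np.c_[u[:,0],-u[:,1],-np.ones(len(u))]@Rm.T
    t=(z-p[2])/d[:,2]
    return p+d*t[:,None]
def proj(c,P):
    K,D,p,Rm=cam(c)
    q=(np.atleast_2d(P)-p)@Rm; q=q*[1,-1,-1]
    return cv2.projectPoints(q.reshape(-1,1,3),np.zeros(3),np.zeros(3),K,D)[0].reshape(-1,2)
E
python3 - <<'E'
from h import *
im=cv2.imread('pics/top0.png')
c=im[210:380,220:510];cv2.imwrite('pics/crop0.png',cv2.resize(c,None,fx=2.7,fy=2.7,interpolation=cv2.INTER_CUBIC))
hsv=cv2.cvtColor(im,cv2.COLOR_BGR2HSV)
def rect(m,n,roi):
    mm=np.zeros_like(m);x0,y0,x1,y1=roi;mm[y0:y1,x0:x1]=m[y0:y1,x0:x1]
    cs,_=cv2.findContours(mm,0,2);
    for k in sorted(cs,key=cv2.contourArea)[::-1][:2]:
        if cv2.contourArea(k)>50: r=cv2.minAreaRect(k);print(n,cv2.contourArea(k),r,cv2.boxPoints(r).round(1).tolist())
rect(cv2.inRange(hsv,(0,0,150),(180,60,255)),'rail',(250,245,385,350))
rect(cv2.inRange(hsv,(0,0,0),(180,255,60)),'stop',(236,260,275,345))
rect(cv2.inRange(hsv,(100,120,60),(130,255,255)),'box',(380,230,480,310))
E
```

```text
rail 951.0 ((318.813720703125, 330.2301330566406), (9.631001472473145, 113.0595703125), 83.9909896850586) [[262.1000061035156, 331.3999938964844], [374.5, 319.5], [375.5, 329.1000061035156], [263.1000061035156, 340.8999938964844]]
rail 848.0 ((311.62054443359375, 262.64520263671875), (8.636494636535645, 112.16975402832031), 83.9909896850586) [[255.39999389648438, 264.20001220703125], [366.8999938964844, 252.5], [367.79998779296875, 261.1000061035156], [256.29998779296875, 272.79998779296875]]
stop 886.0 ((251.579345703125, 302.9517822265625), (58.29792785644531, 16.775188446044922), 85.2363510131836) [[240.8000030517578, 274.6000061035156], [257.5, 273.20001220703125], [262.3999938964844, 331.29998779296875], [245.60000610351562, 332.70001220703125]]
box 2970.0 ((423.9930725097656, 271.1663818359375), (65.94277954101562, 48.374691009521484), 2.38594388961792) [[390.0, 294.0], [392.1000061035156, 245.60000610351562], [457.8999938964844, 248.39999389648438], [455.8999938964844, 296.70001220703125]]
```

View pics/crop0.png

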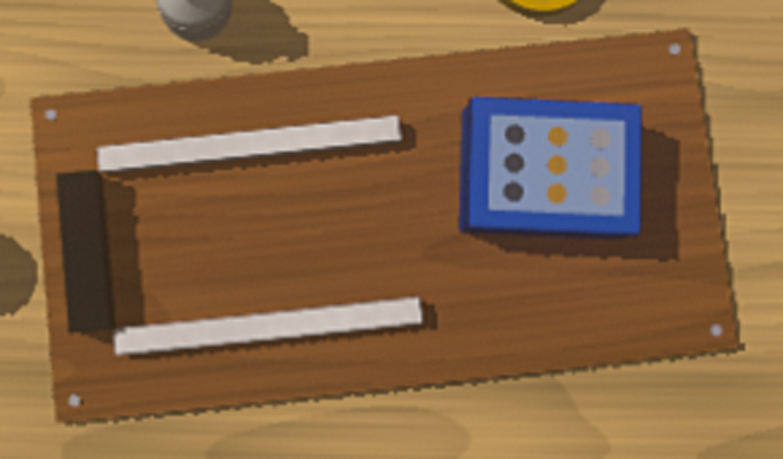

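Run:
```python
from bench import *
from h import *
c=calibration('top')
im=cv2.imread('pics/top0.png');hsv=cv2.cvtColor(im,cv2.COLOR_BGR2HSV)
px=np.array([[31,97],[690,29],[741,349],[57,424]])/2.7+[220,210]
B=cast(c,px,12)[:,:2];print('board',B.round(1).tolist())
# TL is (+x,+y)
loc=np.array([[120,250],[120,-250],[-120,-250],[-120,250.]])
def kabsch(l,w):
    lm,wm=l.mean(0),w.mean(0);a=(l-lm);b=(w-wm)
    th=np.arctan2((a[:,0]*b[:,1]-a[:,1]*b[:,0]).sum(),(a*b).sum())
    r=np.array([[np.cos(th),-np.sin(th)],[np.sin(th),np.cos(th)]]);t=wm-r@lm
    return th,r,t,(w-(l@r.T+t))
th,r,t,e=kabsch(loc,B);print('board fit',th,t,e.round(1).tolist())
# rails tops (z=32): centerline ends
f=np.array([[[255.4,264.2],[366.9,252.5],[367.8,261.1],[256.3,272.8]],[[262.1,331.4],[374.5,319.5],[375.5,329.1],[263.1,340.9]]])
for k in f:
    P=cast(c,k,32)[:,:2];print('rail lane', ((P-t)@r).round(1).tolist())
P=cast(c,[[240.8,274.6],[257.5,273.2],[262.4,331.3],[245.6,332.7]],46)[:,:2];print('stop lane',((P-t)@r).round(1).tolist())
# bolts
P=cast(c,np.array([[50,114],[674,48],[716,330],[74,400]])/2.7+[220,210],12)[:,:2];print('bolts',((P-t)@r).round(1).tolist())
# box top corners
P=cast(c,np.array([[472,97],[641,105],[639,235],[466,230]])/2.7+[220,210],74)[:,:2];print('box world',P.round(1).tolist())
tb,rb,pb,e=kabsch(np.array([[46,60],[46,-60],[-46,-60],[-46,60.]]),P)
print('box',tb,pb,e.round(1).tolist(),'in lane',(pb-t)@r,np.degrees(tb-th))
np.savez('pose.npz',th=th,t=t,tb=tb,pb=pb)
# overlays
def T(th,t,L):
    L=np.array(L,float);q=np.array([[np.cos(th),-np.sin(th)],[np.sin(th),np.cos(th)]]);o=L.copy();o[:,:2]=L[:,:2]@q.T+t;return o
for n in('top','scene'):
    im=cv2.imread(f'pics/{n}0.png');cc=calibration(n)
    def box(th,t,x0,x1,y0,y1,z0,z1,col):
        for z in(z0,z1):
            q=proj(cc,T(th,t,[[x0,y0,z],[x1,y0,z],[x1,y1,z],[x0,y1,z]]))
            cv2.polylines(im,[np.int32(np.round(q*16))],True,col,1,cv2.LINE_AA,4)
    box(th,t,-120,120,-250,250,12,12,(0,255,0))
    for s in(-66,66): box(th,t,s-9,s+9,-20,200,12,32,(0,0,255))
    box(th,t,-57,57,200,230,12,46,(255,255,0))
    box(tb,pb,-46,46,-60,60,12,74,(0,255,255))
    cr=im[200:380,220:510] if n=='top' else im[140:320,200:450]
    cv2.imwrite(f'pics/ov_{n}.png',cv2.resize(cr,None,fx=2.7,fy=2.7,interpolation=cv2.INTER_CUBIC))
```

```text
board [[618.9, 207.4], [680.3, -287.7], [442.3, -319.8], [379.9, 177.7]]
board fit 0.12498175225827142 [530.33780118 -55.60502586] [[0.7, -0.0], [-0.3, 1.0], [-0.2, -1.1], [-0.3, 0.2]]
rail lane [[75.9, 202.2], [76.0, -18.1], [58.9, -17.9], [58.8, 201.9]]
rail lane [[-55.5, 200.5], [-55.2, -17.4], [-73.6, -17.1], [-73.7, 200.2]]
stop lane [[56.8, 230.5], [56.2, 197.9], [-55.4, 198.3], [-54.8, 230.5]]
bolts [[106.3, 236.6], [106.7, -234.5], [-104.4, -234.5], [-104.3, 236.4]]
box world [[615.4, -113.5], [611.9, -232.7], [520.9, -229.4], [522.6, -109.2]]
box -0.028751501064709972 [ 567.70380796 -171.16919133] [[-0.0, -1.0], [-0.0, -0.2], [0.9, 0.4], [-0.9, 0.7]] in lane [  22.66871057 -119.3206787 ] -8.808266586222372
```

View pics/ov_top.png

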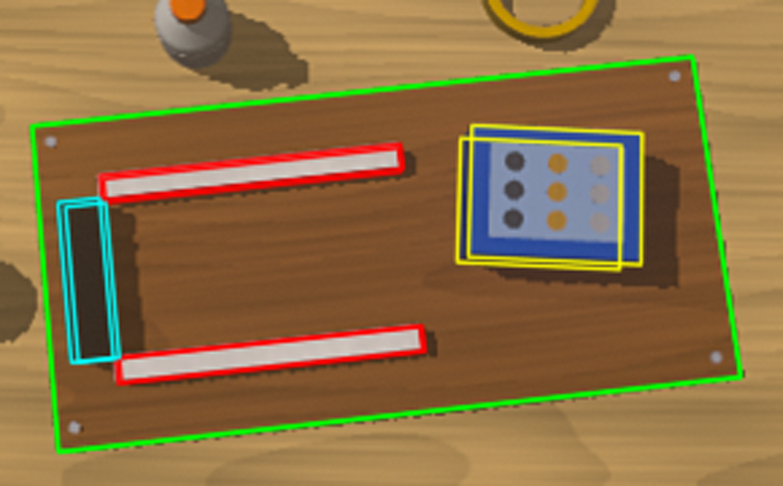

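View pics/ov_scene.png

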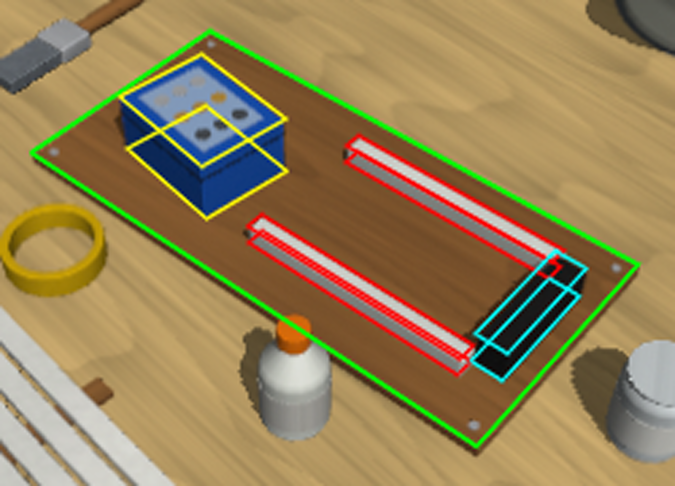

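The overlays match the rails, stop and box in both views. In the lane frame the box sits at about (23, -119) mm and is turned -8.8°. The plan is to push it sideways with both fingers to centre and square it, then push it straight from behind.

```bash
cat >> h.py <<'E'
def lane():
    d=np.load('pose.npz');th=float(d['th']);return th,np.array([[np.cos(th),-np.sin(th)],[np.sin(th),np.cos(th)]]),d['t']
def status(s):
    th,r,t=lane();p=np.array(s['position']);M=R.from_quat(s['ee_rot']).as_matrix()
    yaw=np.degrees(np.arctan2(M[1,1],M[0,1]))-np.degrees(th)
    print('t',round(float(s['clock']),2),'lane xyz',((p[:2]-t)@r).round(1),round(p[2],1),'tool-y angle in lane',round(yaw,2),'F',np.round(s['contact_force'],1),'w',round(float(s['gripper_width']),1))
def plan(s,x,y,z,yawlane):
    """target TCP in lane frame (z world), angle of tool y axis in lane frame"""
    status(s);th,r,t=lane();p=np.array(s['position']);M=R.from_quat(s['ee_rot']).as_matrix()
    w=np.r_[r@[x,y]+t,z];yaw=np.degrees(np.arctan2(M[1,1],M[0,1]))-np.degrees(th)
    dy=(yawlane-yaw+180)%360-180
    print('shift tool m',((w-p)@M/1000).round(4),'turn deg',round(-dy,2))
E
python3 -c "
from bench import *;from h import *
plan(read_state(),108,-119,247,90)"
```

```text
t 0.1 lane xyz [-381.2 -487.8] 247.3 tool-y angle in lane 102.76 F [ 0.  -0.7 -0.4] w 85.9
shift tool m [-0.5586  0.2516  0.0008] turn deg 12.76
```

jog_arm([
  [-0.03,0.013,0,1],
  [-0.07,0.031,0,3],
  [-0.11,0.05,0,5],
  [-0.15,0.068,0,7],
  [-0.19,0.086,0,9],
  [-0.23,0.104,0,11],
  [-0.27,0.122,0,12.8],
  [-0.3,0.135,0,12.8],
  [-0.32,0.144,0,12.8],
  [-0.33,0.149,0,12.8],
], hand=0.2)

```text
clock: 1.35
position: [472.8, -333.9, 247.3]
ee_rot: [-0.062, 0.998, 0.001, -0.001]
contact_force: [-0.9, 0.5, -0.4]
gripper_width: 51.2
```

```bash
python3 -c "
from bench import *;from h import *
plan(read_state(),108,-119,247,90)"
```

```text
t 1.35 lane xyz [ -91.7 -269. ] 247.3 tool-y angle in lane 90.0 F [-0.9  0.5 -0.4] w 51.2
shift tool m [-0.1997  0.15    0.0004] turn deg -0.0
```

jog_arm([
  [-0.03,0.022,0,0],
  [-0.07,0.052,0,0],
  [-0.11,0.082,0,0],
  [-0.15,0.112,0,0],
  [-0.18,0.135,0,0],
  [-0.195,0.147,0,0],
  [-0.2,0.15,0.02,0],
  [-0.2,0.15,0.05,0],
  [-0.2,0.15,0.09,0],
  [-0.2,0.15,0.12,0],
])

```text
clock: 2.6
position: [651.1, -161.0, 125.6]
ee_rot: [-0.062, 0.998, 0.001, -0.002]
contact_force: [0.4, 0.1, 0.2]
gripper_width: 51.3
```

Run:
```python
from bench import *;from h import *
s=read_state();plan(s,108,-119,52,90)
im=get_image('wrist')[:,:,::-1];cv2.imwrite('pics/w1.png',im)
im=get_image('top')[:,:,::-1];cv2.imwrite('pics/t1.png',im)
```

```text
t 2.6 lane xyz [ 106.7 -119.6] 125.6 tool-y angle in lane 89.9 F [0.4 0.1 0.2] w 51.3
shift tool m [-0.0015  0.0004  0.0736] turn deg -0.1
```

View pics/w1.png

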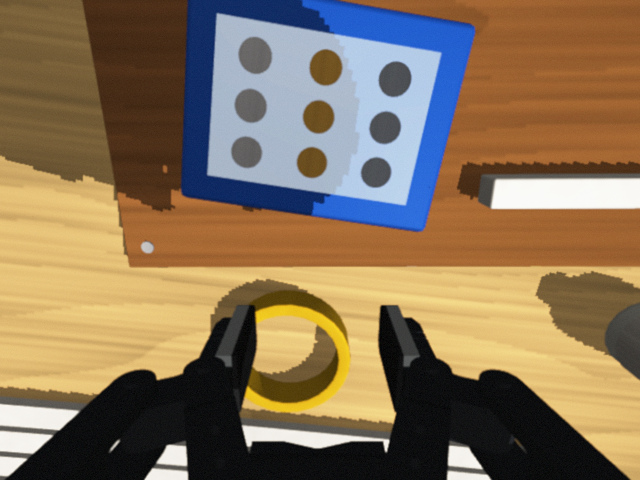

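View pics/t1.png

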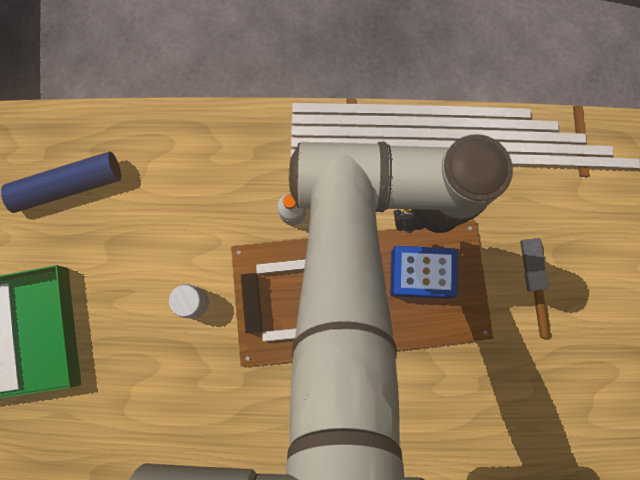

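jog_arm([
  [0,0,0.02,0],
  [0,0,0.04,0],
  [0,0,0.06,0],
  [0,0,0.07,0],
  [0,0,0.074,0],
  [0,0,0.074,0],
])

```text
clock: 3.45
position: [648.9, -160.6, 49.9]
ee_rot: [-0.061, 0.998, 0.002, -0.005]
contact_force: [0.6, 0.1, -0.3]
gripper_width: 51.6
```

jog_arm([
  [0.005,0,0,0],
  [0.01,0,0,0],
  [0.015,0,0,0],
  [0.02,0,0,0],
  [0.024,0,0,0],
  [0.028,0,0,0],
  [0.032,0,0,0],
  [0.032,0,0,0],
])

```text
clock: 4.45
position: [616.7, -164.6, 50.3]
ee_rot: [-0.061, 0.998, 0.002, -0.005]
contact_force: [0.4, -0.0, 0.3]
gripper_width: 51.3
```

Run:
```python
from bench import *;from h import *
s=read_state();plan(s,58,-119,52,90)
cv2.imwrite('pics/w2.png',get_image('wrist')[:,:,::-1])
im=get_image('top')[:,:,::-1];cv2.imwrite('pics/t2.png',cv2.resize(im[150:380,220:520],None,fx=2.6,fy=2.6))
```

```text
t 4.45 lane xyz [  72.1 -118.9] 50.3 tool-y angle in lane 89.87 F [ 0.4 -0.   0.3] w 51.3
shift tool m [ 0.0142 -0.0001 -0.0015] turn deg -0.13
```

View pics/w2.png

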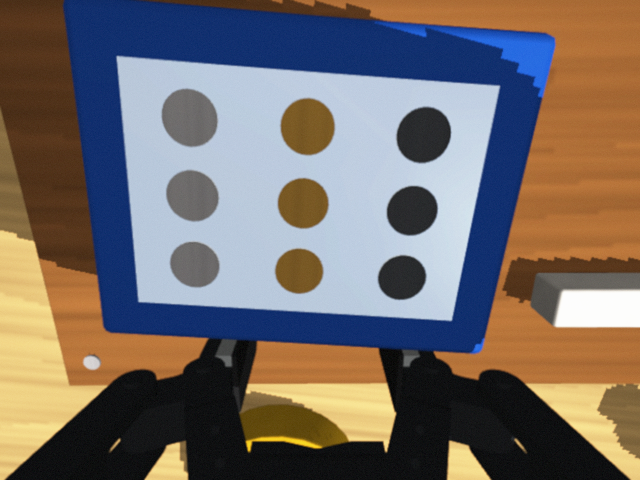

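View pics/t2.png

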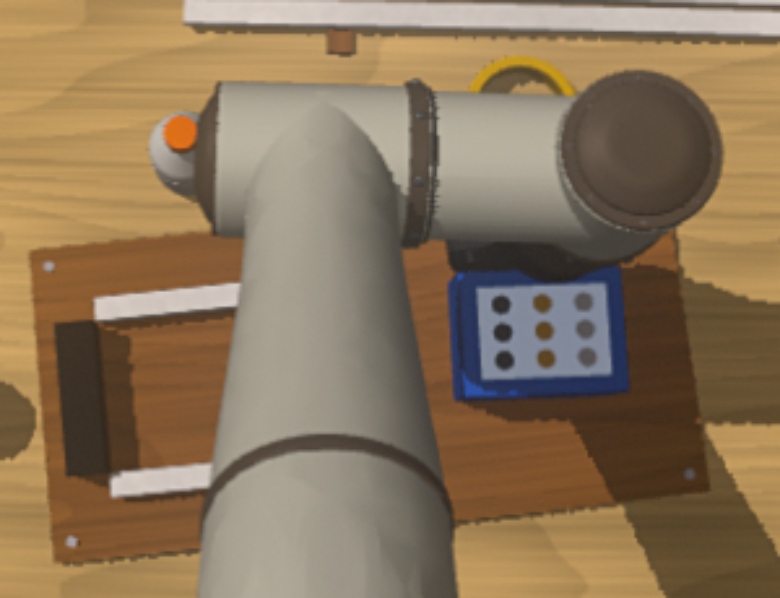

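The wrist view shows the front finger has met the box side and begun to turn it: the top's near edge runs from (105,330) to (480,352). I'll push on.

jog_arm([
  [0.003,0,0,0],
  [0.006,0,0,0],
  [0.009,0,0,0],
  [0.012,0,0,0],
  [0.014,0,0,0],
  [0.014,0,0,0],
])

```text
clock: 5.3
position: [602.3, -166.6, 50.2]
ee_rot: [-0.061, 0.998, 0.002, -0.006]
contact_force: [1.0, -0.2, -1.1]
gripper_width: 51.3
```

Run:
```python
from bench import *;from h import *
s=read_state();plan(s,58,-119,52,90)
cv2.imwrite('pics/w3.png',get_image('wrist')[:,:,::-1])
im=get_image('top')[:,:,::-1];cv2.imwrite('pics/t3f.png',im);cv2.imwrite('pics/t3.png',cv2.resize(im[210:380,360:520],None,fx=3.5,fy=3.5))
```

```text
t 5.3 lane xyz [  57.6 -119.1] 50.2 tool-y angle in lane 89.87 F [ 1.  -0.2 -1.1] w 51.3
shift tool m [-0.0004  0.0001 -0.0018] turn deg -0.13
```

View pics/w3.png

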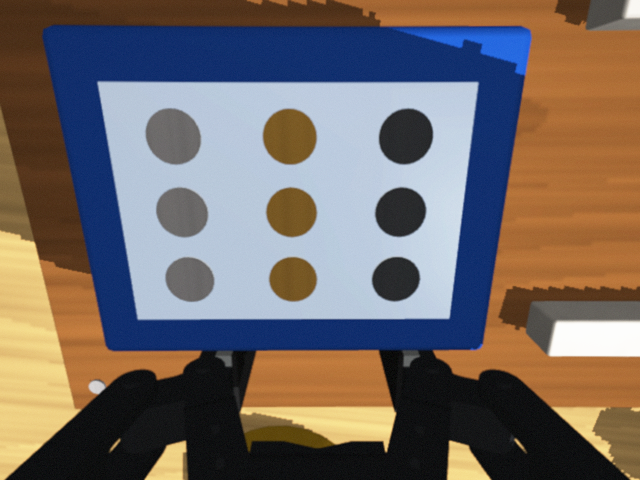

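View pics/t3.png

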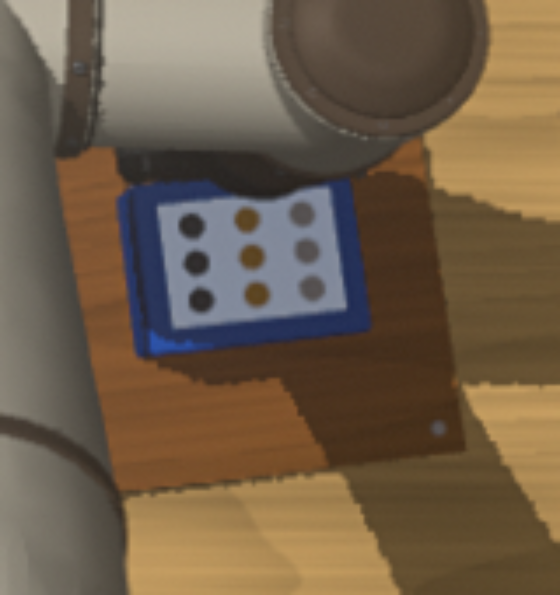

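```bash
cat >> h.py <<'E'
def wcast(c,s,px,z):
    H=np.array(c['hand_eye']);K=np.array([[c['fx'],0,c['cx']],[0,c['fy'],c['cy']],[0,0,1.]])
    u=cv2.undistortPoints(np.array(px,float).reshape(-1,1,2),K,np.array(c['D'])).reshape(-1,2)
    M=R.from_quat(s['ee_rot']).as_matrix()
    d=np.c_[u[:,0],-u[:,1],-np.ones(len(u))]@H[:3,:3].T@M.T
    o=M@H[:3,3]+np.array(s['position']);th,r,t=lane()
    P=o+d*((z-o[2])/d[:,2])[:,None];return (P[:,:2]-t)@r
E
python3 - <<'E'
from bench import *;from h import *
s=read_state();c=calibration('wrist')
P=wcast(c,s,[[105,349],[482,348],[530,30],[44,30]],74);print('box',P.round(1).tolist(),P.mean(0))
print('far rail inner top edge',wcast(c,s,[[545,302],[600,302],[638,302]],32).round(1).tolist())
print('far rail outer',wcast(c,s,[[553,355],[600,355]],32).round(1).tolist())
im=cv2.imread('pics/w3.png');cv2.imwrite('pics/w3c.png',cv2.resize(im[0:380,480:640],None,fx=1.5,fy=1.5))
# top: box corners
im=cv2.imread('pics/t3f.png');hsv=cv2.cvtColor(im,cv2.COLOR_BGR2HSV)
E
```

```text
box [[44.6, -184.5], [44.8, -66.5], [-43.7, -67.0], [-43.7, -183.4]] [   0.50312475 -125.34591462]
far rail inner top edge [[50.2, -21.7], [50.2, 1.2], [50.2, 17.0]]
far rail outer [[76.3, -13.5], [76.2, 7.1]]
```

View pics/w3c.png

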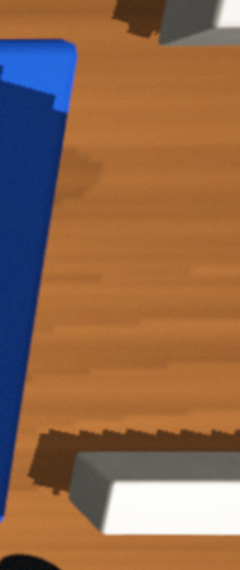

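Run:
```python
from bench import *;from h import *
s=read_state();c=calibration('wrist')
print('far z12 (57)',wcast(c,s,[[560,301.5],[620,301.5]],12).round(1).tolist(),'top in(57), out(75)',wcast(c,s,[[600,320],[600,356]],32).round(1).tolist())
print('near z12 (-57)',wcast(c,s,[[588,29],[636,28.5]],12).round(1).tolist(),'top',wcast(c,s,[[630,18]],32).round(1).tolist())
print('rail end corner far top inner (57,-20), outer (75,-20)',wcast(c,s,[[480+113/1.5,320],[480+103/1.5,356]],32).round(1).tolist())
```

```text
far z12 (57) [[60.1, -1.3], [60.1, 27.1]] top in(57), out(75) [[58.8, 3.2], [76.7, 7.2]]
near z12 (-57) [[-55.9, -13.9], [-55.8, 4.2]] top [[-55.1, -13.5]]
rail end corner far top inner (57,-20), outer (75,-20) [[58.8, -15.8], [76.8, -15.3]]
```

Run:
```python
from bench import *;from h import *
d=dict(np.load('pose.npz'));th,r,t=lane();d['t']=t+r@[1.7,2.0];np.savez('pose.npz',**d)
s=read_state();print(np.round(s['joints'],2));status(s)
```

```text
[-0.01  0.58 -0.21 -0.   -0.79 -1.43]
t 5.4 lane xyz [  55.9 -121.1] 50.2 tool-y angle in lane 89.87 F [ 0.   0.1 -0.1] w 51.6
```

jog_arm([
  [-0.005,0,0,0],
  [-0.012,0,0,0],
  [-0.02,0,0,0],
  [-0.025,0,-0.005,0],
  [-0.025,0,-0.03,0],
  [-0.025,0,-0.06,0],
  [-0.025,0,-0.09,0],
  [-0.025,0,-0.1,0],
  [-0.025,0,-0.1,0],
])

```text
clock: 6.52
position: [628.4, -163.7, 150.2]
ee_rot: [-0.061, 0.998, 0.002, -0.005]
contact_force: [-0.2, -1.3, 0.2]
gripper_width: 51.2
```

```bash
python3 -c "
from bench import *;from h import *
s=read_state();plan(s,0,-232,150,0);print(np.round(s['joints'],2))"
```

```text
t 6.53 lane xyz [  82.1 -121.5] 150.2 tool-y angle in lane 89.86 F [-0.2 -1.3  0.2] w 51.2
shift tool m [ 0.0819 -0.1108  0.0006] turn deg 89.86
[-0.01  0.51 -0.05 -0.   -1.03 -1.44]
```

Turning -90° keeps joint 6 far from its limit; turning the other way would end near -3.05.

jog_arm([
  [0.006,-0.008,0,-8],
  [0.015,-0.02,0,-18],
  [0.025,-0.034,0,-28],
  [0.035,-0.048,0,-38],
  [0.045,-0.061,0,-48],
  [0.055,-0.075,0,-58],
  [0.065,-0.088,0,-68],
  [0.074,-0.1,0,-78],
  [0.08,-0.108,0,-86],
  [0.082,-0.111,0,-90.1],
])

```text
clock: 7.78
position: [559.3, -284.1, 148.5]
ee_rot: [0.75, -0.661, -0.007, 0.003]
contact_force: [-0.4, -0.4, -0.6]
gripper_width: 50.9
```

Run:
```python
from bench import *;from h import *
s=read_state();plan(s,0,-232,52,180);print(np.round(s['joints'],2))
im=get_image('top')[:,:,::-1];cv2.imwrite('pics/t4f.png',im);cv2.imwrite('pics/t4.png',cv2.resize(im[210:380,220:510],None,fx=2.7,fy=2.7,interpolation=cv2.INTER_CUBIC))
im=get_image('scene')[:,:,::-1];cv2.imwrite('pics/s4f.png',im);cv2.imwrite('pics/s4.png',cv2.resize(im[120:320,190:450],None,fx=2.7,fy=2.7,interpolation=cv2.INTER_CUBIC))
```

```text
t 7.78 lane xyz [  -1.4 -232.3] 148.5 tool-y angle in lane -179.94 F [-0.4 -0.4 -0.6] w 50.9
shift tool m [ 0.0003 -0.0028  0.0964] turn deg 0.06
[-0.21  0.48 -0.11 -0.   -1.    0.34]
```

View pics/t4.png

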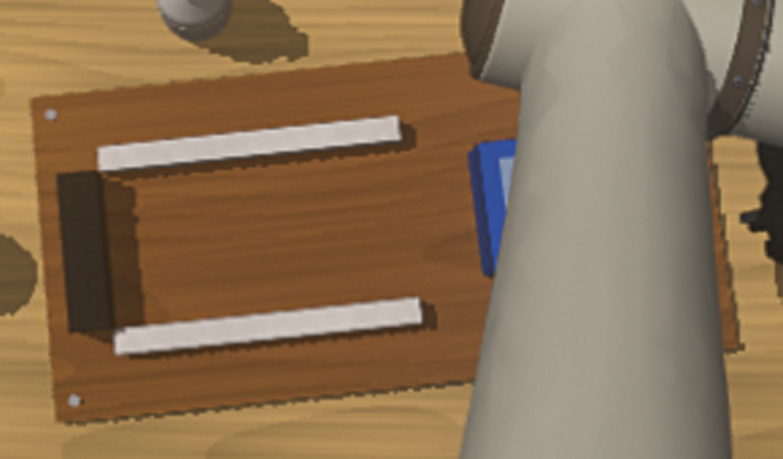

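View pics/s4.png

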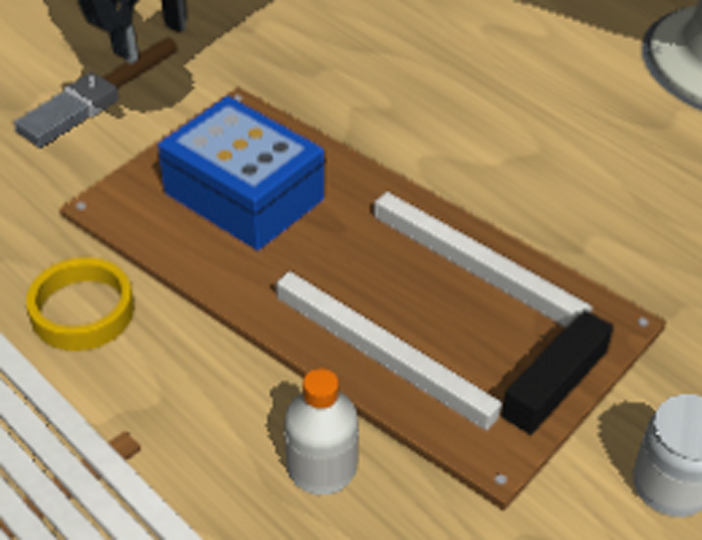

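```bash
cat >> h.py <<'E'
def lc(c,px,z):
    th,r,t=lane();return ((cast(c,px,z)[:,:2]-t)@r).round(1).tolist()
E
python3 - <<'E'
from bench import *;from h import *
c=calibration('scene')
f=lambda L:np.array(L)/2.7+[190,120]
print('box top FN FF RF',lc(c,f([[325,153],[257,192],[160,150],[232,96]]),74))
print('bot FF (z12)',lc(c,f([[258,247],[324,203],[161,194]]),12))
print('far rail top: inner-front,outer-front(75,-20)',lc(c,f([[290,272],[278,287],[500,405]]),32))
print('near rail top (-57,-20),(-75,-20)',lc(c,f([[376,207],[388,193]]),32))
print('stop top front corners',lc(c,f([[505,392],[581,311]]),46))
E
```

```text
box top FN FF RF [[-41.7, -62.5], [34.8, -73.3], [49.3, -176.9], [-48.2, -181.7]]
bot FF (z12) [[38.8, -72.4], [-43.0, -65.3], [45.2, -189.1]]
far rail top: inner-front,outer-front(75,-20) [[58.0, -16.6], [77.6, -12.6], [60.6, 202.5]]
near rail top (-57,-20),(-75,-20) [[-52.4, -12.0], [-74.0, -15.5]]
stop top front corners [[57.7, 203.4], [-51.8, 202.6]]
```

The box looks square in both views (front edge in the top crop runs from (470,155) to (486,275), parallel to the stop allowing for perspective). Next I'll descend behind it.

jog_arm([
  [0,0,0.02,0],
  [0,-0.001,0.045,0],
  [0,-0.002,0.07,0],
  [0,-0.003,0.088,0],
  [0,-0.003,0.096,0],
  [0,-0.003,0.096,0],
])

```text
clock: 8.62
position: [561.1, -283.1, 52.2]
ee_rot: [0.749, -0.662, -0.007, 0.003]
contact_force: [0.4, -0.5, 0.7]
gripper_width: 51.4
```

jog_arm([
  [-0.005,0,0,0],
  [-0.01,0,0,0],
  [-0.016,0,0,0],
  [-0.022,0,0,0],
  [-0.029,0,0,0],
  [-0.036,0,0,0],
  [-0.043,0,0,0],
  [-0.05,0,0,0],
  [-0.055,0,0,0],
  [-0.055,0,0,0],
])

```text
clock: 9.88
position: [554.2, -227.9, 52.5]
ee_rot: [0.749, -0.662, -0.007, 0.003]
contact_force: [-0.3, 0.1, 0.3]
gripper_width: 51.2
```

```bash
cat > look.py <<'E'
import sys
from bench import *;from h import *
n=sys.argv[1]
s=read_state();status(s);print(np.round(s['joints'],2))
im=get_image('top')[:,:,::-1];cv2.imwrite(f'pics/t{n}f.png',im);a=cv2.resize(im[210:380,220:510],None,fx=2.7,fy=2.7,interpolation=cv2.INTER_CUBIC)
im=get_image('scene')[:,:,::-1];cv2.imwrite(f'pics/s{n}f.png',im);cv2.imwrite(f'pics/s{n}.png',cv2.resize(im[130:310,200:440],None,fx=3.3,fy=3.3,interpolation=cv2.INTER_CUBIC))
cv2.imwrite(f'pics/t{n}.png',a)
E
python3 look.py 5
```

```text
t 9.88 lane xyz [   0.5 -175.9] 52.5 tool-y angle in lane -180.09 F [-0.3  0.1  0.3] w 51.2
[-0.12  0.55 -0.27 -0.   -0.77  0.25]
```

View pics/t5.png

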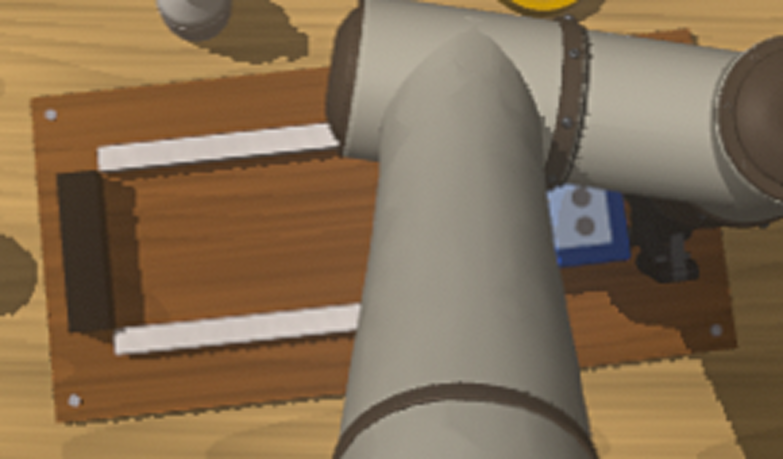

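View pics/s5.png

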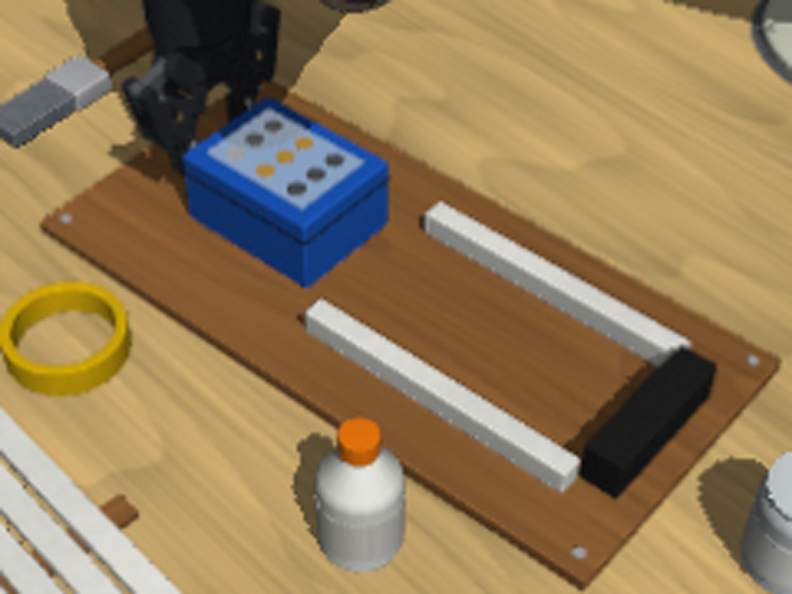

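```bash
cat > meas.py <<'E'
import sys
from bench import *;from h import *
n=sys.argv[1];c=calibration('scene')
im=cv2.imread(f'pics/s{n}f.png');hsv=cv2.cvtColor(im,cv2.COLOR_BGR2HSV)
m=cv2.inRange(hsv,(100,120,40),(130,255,255));m[:130]=0;m[320:]=0;m[:,:190]=0;m[:,450:]=0
k=max(cv2.findContours(m,0,1)[0],key=cv2.contourArea).reshape(-1,2).astype(float)
b=k[k[:,1].argmax()];l=k[k[:,0].argmin()];r=k[k[:,0].argmax()]
print('extremes left,bottom,right',l,b,r)
# lowest mask row per column = bottom edges (pixel's lower border)
cols=np.arange(int(l[0])+4,int(r[0])-3)
low=np.array([[x,np.nonzero(m[:,x])[0].max()+0.5] for x in cols])
for nm,sel in(('far side bottom',low[:,0]<b[0]-4),('front bottom',low[:,0]>b[0]+4)):
    L=np.array(lc(c,low[sel],12));A=L[:,0] if 'far' in nm else L[:,1];B=L[:,1] if 'far' in nm else L[:,0]
    p=np.polyfit(B,A,1);q=abs(A-np.polyval(p,B));p=np.polyfit(B[q<3],A[q<3],1)
    print(nm,'slope deg',np.degrees(np.arctan(p[0])).round(2),'mean pos',np.polyval(p,B.mean()).round(1),'range',B.min(),B.max())
# rails: far rail top outer edge / white mask
w=cv2.inRange(hsv,(0,0,185),(180,40,255));w[:,:290]=0
E
python3 meas.py 5; python3 meas.py 4
python3 - <<'E'
from bench import *;from h import *
c=calibration('scene');f=lambda L:np.array(L)/3.3+[200,130]
print('far rail top inner',lc(c,f([[340,311],[560,449]]),32),'outer top',lc(c,f([[340,338],[540,472]]),32))
print('near rail top inner',lc(c,f([[460,232],[640,343]]),32),'outer/inner upper',lc(c,f([[460,210],[640,315]]),32))
E
```

```text
extremes left,bottom,right [255. 176.] [291. 216.] [317. 183.]
far side bottom slope deg 0.47 mean pos 41.1 range -161.4 -69.3
front bottom slope deg -0.17 mean pos -47.9 range -33.0 27.8
extremes left,bottom,right [249. 173.] [284. 211.] [309. 193.]
far side bottom slope deg 0.15 mean pos 41.1 range -180.9 -91.5
front bottom slope deg 0.4 mean pos -71.4 range -31.3 28.5
far rail top inner [[58.1, 0.5], [59.5, 187.6]] outer top [[77.2, 17.3], [82.7, 188.7]]
near rail top inner [[-58.2, 14.6], [-50.9, 175.7]] outer/inner upper [[-76.9, -0.1], [-73.0, 161.1]]
```

Run:
```python
from bench import *;from h import *
c=calibration('scene');f=lambda L:np.array(L)/3.3+[200,130]
print('board far edge top',lc(c,f([[42,222],[312,400],[583,578]]),12),'near FN corner',lc(c,f([[779,362]]),12))
print('bolts (105.5,-235.5)(105.5,235.5)(-105.5,235.5)',lc(c,f([[66,218],[579,552],[753,361]]),12))
im=cv2.imread('pics/s5f.png')[160:240,245:345]
cv2.imwrite('pics/s5z.png',cv2.resize(im,None,fx=8,fy=7,interpolation=cv2.INTER_NEAREST))
```

```text
board far edge top [[118.4, -245.3], [118.3, 27.7], [118.3, 249.3]] near FN corner [[-116.1, 251.8]]
bolts (105.5,-235.5)(105.5,235.5)(-105.5,235.5) [[103.7, -234.7], [104.1, 236.3], [-105.0, 237.3]]
```

View pics/s5z.png

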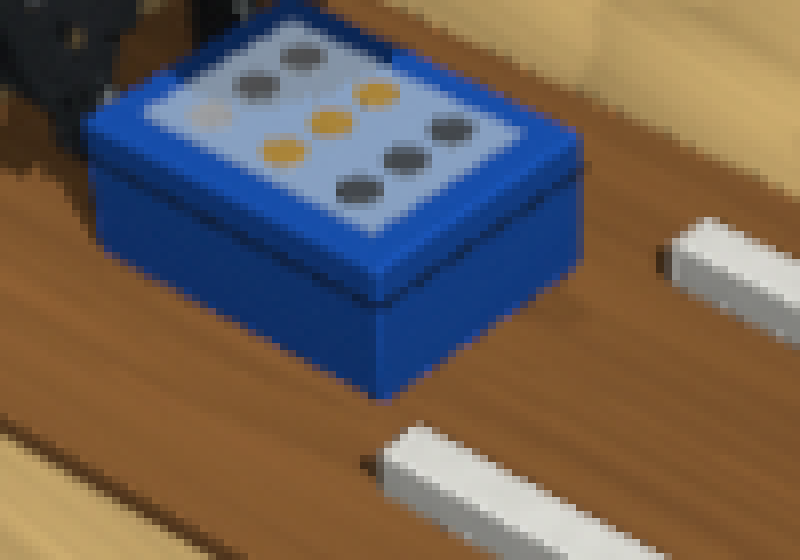

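Run:
```python
from bench import *;from h import *
c=calibration('scene');g=lambda L:np.array(L)/[8,7]+[245,160]-0.5
print('body bottom RF,FF,FN',lc(c,g([[98,245],[383,402],[584,264]]),12))
print('top RF,FF,FN',lc(c,g([[86,118],[375,268],[584,133]]),74))
print('far rail: end bottom outer-near corner... top inner/outer front',lc(c,g([[420,425],[385,455]]),32),'near rail',lc(c,g([[708,218],[672,248]]),32))
```

```text
body bottom RF,FF,FN [[40.7, -168.4], [42.0, -47.6], [-49.3, -46.3]]
top RF,FF,FN [[42.2, -163.7], [42.4, -47.2], [-47.5, -45.2]]
far rail: end bottom outer-near corner... top inner/outer front [[57.3, -18.4], [73.9, -17.0]] near rail [[-75.3, -18.7], [-56.1, -17.3]]
```

Averaging the scene and wrist views puts the box about 2–3 mm to the -x side, square within 0.5°. I'll push on with a small +x drift.

jog_arm([
  [-0.004,0,0,0],
  [-0.01,-0.0005,0,0],
  [-0.017,-0.001,0,0],
  [-0.024,-0.0015,0,0],
  [-0.031,-0.002,0,0],
  [-0.038,-0.0025,0,0],
  [-0.045,-0.003,0,0],
  [-0.052,-0.003,0,0],
  [-0.057,-0.003,0,0],
  [-0.057,-0.003,0,0],
])

```text
clock: 11.22
position: [550.3, -170.7, 53.0]
ee_rot: [0.749, -0.662, -0.007, 0.003]
contact_force: [0.4, -0.5, 0.0]
gripper_width: 51.0
```

```bash
python3 look.py 6
python3 - <<'E'
import cv2
im=cv2.imread('pics/s6f.png')[165:265,255:355]
cv2.imwrite('pics/s6z.png',cv2.resize(im,None,fx=6,fy=6,interpolation=cv2.INTER_NEAREST))
E
```

```text
t 11.22 lane xyz [   3.8 -118.7] 53.0 tool-y angle in lane -180.07 F [ 0.4 -0.5  0. ] w 51.0
[-0.02  0.52 -0.33 -0.01 -0.74  0.15]
```

View pics/s6z.png

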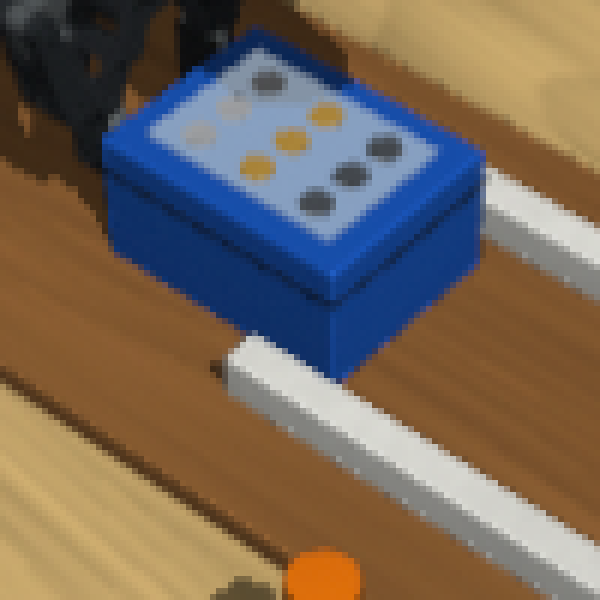

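View pics/t6.png

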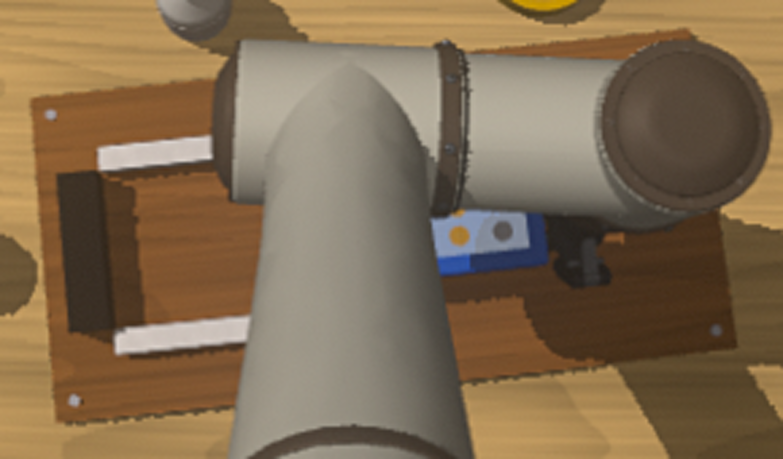

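Run:
```python
from bench import *;from h import *
c=calibration('scene');g=lambda L:np.array(L)/6+[255,165]-0.5
print('body bottom FF(occl by rail?),FN',lc(c,g([[340,382],[482,265]]),12))
print('top RF,FF,FN',lc(c,g([[103,140],[330,276],[486,156]]),74))
```

```text
body bottom FF(occl by rail?),FN [[41.1, 10.3], [-45.2, 11.8]]
top RF,FF,FN [[46.7, -105.1], [47.1, 11.0], [-41.8, 13.8]]
```

The box is in the mouth, centred within about 1–2 mm and square. I'll continue straight.

jog_arm([
  [-0.005,0,0,0],
  [-0.012,0,0,0],
  [-0.02,0,0,0],
  [-0.028,0,0,0],
  [-0.036,0,0,0],
  [-0.044,0,0,0],
  [-0.052,0,0,0],
  [-0.06,0,0,0],
  [-0.066,0,0,0],
  [-0.07,0,0,0],
])

```text
clock: 12.58
position: [541.8, -101.2, 53.5]
ee_rot: [0.749, -0.662, -0.007, 0.003]
contact_force: [-0.4, -1.4, -1.9]
gripper_width: 51.4
```

```bash
python3 look.py 7
python3 - <<'E'
import cv2
im=cv2.imread('pics/s7f.png')[175:275,270:380]
cv2.imwrite('pics/s7z.png',cv2.resize(im,None,fx=6,fy=6,interpolation=cv2.INTER_NEAREST))
E
```

```text
t 12.57 lane xyz [  3.9 -48.7] 53.5 tool-y angle in lane -180.08 F [-0.4 -1.4 -1.9] w 51.4
[ 0.11  0.49 -0.39 -0.01 -0.71  0.02]
```

View pics/s7z.png

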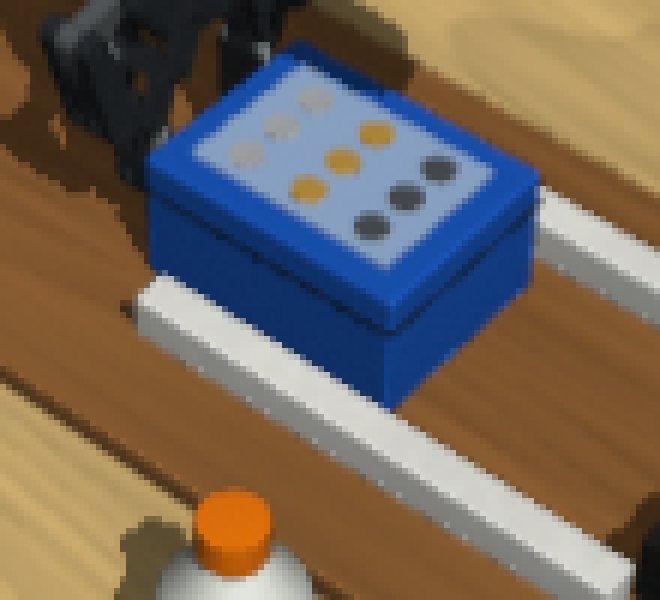

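Run:
```python
from bench import *;from h import *
c=calibration('scene');g=lambda L:np.array(L)/6+[270,175]-0.5
print('FN bottom',lc(c,g([[532,288]]),12))
print('top RF,FF,FN',lc(c,g([[149,158],[391,306],[539,172]]),74))
print('far rail inner top edge',lc(c,g([[163,276],[440,440],[630,560]]),32), 'near rail inner top',lc(c,g([[600,255],[540,222]]),32),'near rail inner bottom?',lc(c,g([[540,190],[655,252]]),32))
```

```text
FN bottom [[-44.2, 82.6]]
top RF,FF,FN [[45.6, -35.4], [47.2, 81.9], [-43.2, 81.0]]
far rail inner top edge [[58.5, -18.4], [55.8, 113.3], [56.8, 198.1]] near rail inner top [[-58.9, 102.6], [-58.5, 74.1]] near rail inner bottom? [[-73.1, 63.4], [-74.1, 117.9]]
```

jog_arm([
  [-0.005,0,0,0],
  [-0.012,0.0002,0,0],
  [-0.02,0.0005,0,0],
  [-0.028,0.0007,0,0],
  [-0.036,0.001,0,0],
  [-0.044,0.001,0,0],
  [-0.052,0.0015,0,0],
  [-0.06,0.0015,0,0],
  [-0.066,0.0015,0,0],
  [-0.07,0.0015,0,0],
])

```text
clock: 13.92
position: [531.7, -31.5, 54.1]
ee_rot: [0.75, -0.662, -0.007, 0.003]
contact_force: [0.1, -1.1, -1.9]
gripper_width: 51.2
```

```bash
python3 look.py 8
python3 - <<'E'
import cv2
im=cv2.imread('pics/s8f.png')[180:285,300:430]
cv2.imwrite('pics/s8z.png',cv2.resize(im,None,fx=5.5,fy=5.5,interpolation=cv2.INTER_NEAREST))
E
```

```text
t 13.93 lane xyz [ 2.7 21.8] 54.1 tool-y angle in lane -180.06 F [ 0.1 -1.1 -1.9] w 51.2
[ 0.24  0.46 -0.44 -0.01 -0.68 -0.11]
```

View pics/s8z.png

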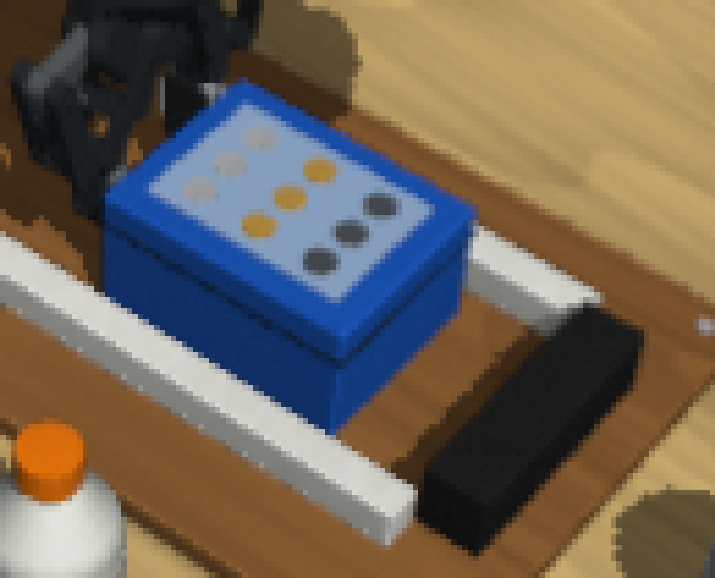

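Run:
```python
from bench import *;from h import *
c=calibration('scene');g=lambda L:np.array(L)/5.5+[300,180]-0.5
print('FN bottom',lc(c,g([[463,306]]),12))
print('top RF,FF,FN',lc(c,g([[105,198],[344,348],[476,213]]),74))
print('stop top front corners',lc(c,g([[427,474],[585,306]]),46))
```

```text
FN bottom [[-49.6, 151.5]]
top RF,FF,FN [[46.2, 36.3], [49.3, 156.0], [-42.6, 153.8]]
stop top front corners [[58.7, 204.3], [-52.9, 203.6]]
```

jog_arm([
  [-0.005,0,0,0],
  [-0.011,0,0,0],
  [-0.017,0,0,0],
  [-0.023,0,0,0],
  [-0.029,0,0,0],
  [-0.034,0,0,0],
  [-0.038,0,0,0],
  [-0.04,0,0,0],
  [-0.04,0,0,0],
])

```text
clock: 15.15
position: [527.2, 8.7, 54.7]
ee_rot: [0.75, -0.662, -0.007, 0.002]
contact_force: [0.2, -0.3, 0.3]
gripper_width: 51.3
```

jog_arm([
  [-0.001,0,0,0],
  [-0.002,0,0,0],
  [-0.003,0,0,0],
  [-0.003,0,0,0],
])

```text
clock: 15.65
position: [526.8, 11.7, 54.7]
ee_rot: [0.75, -0.662, -0.007, 0.002]
contact_force: [-0.7, -1.0, 0.1]
gripper_width: 51.5
```

jog_arm([
  [-0.001,0,0,0],
  [-0.002,0,0,0],
  [-0.003,0,0,0],
  [-0.003,0,0,0],
])

```text
clock: 16.15
position: [526.4, 14.8, 54.7]
ee_rot: [0.75, -0.662, -0.007, 0.002]
contact_force: [-0.2, -0.9, 0.1]
gripper_width: 50.8
```

```bash
python3 look.py 9
python3 - <<'E'
import cv2
im=cv2.imread('pics/s9f.png')[190:295,310:440]
cv2.imwrite('pics/s9z.png',cv2.resize(im,None,fx=5.5,fy=5.5,interpolation=cv2.INTER_NEAREST))
E
```

```text
t 16.15 lane xyz [ 3.2 68.4] 54.7 tool-y angle in lane -180.04 F [-0.2 -0.9  0.1] w 50.8
[ 0.33  0.45 -0.45 -0.02 -0.68 -0.19]
```

View pics/s9z.png

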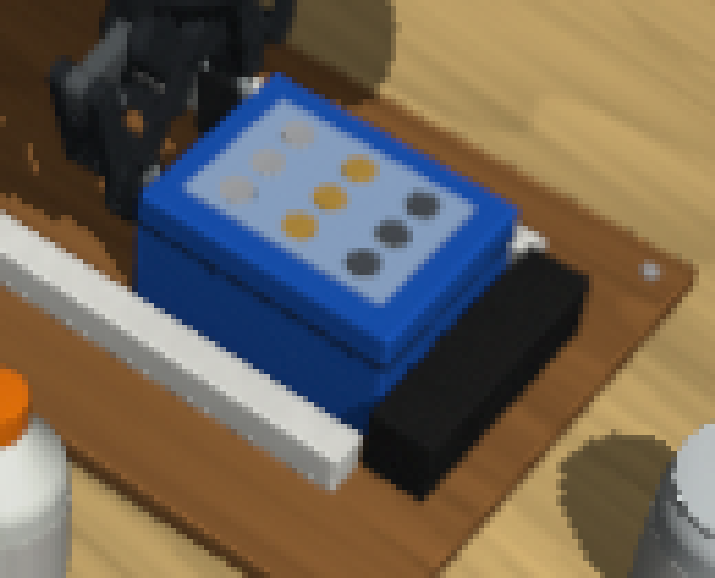

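The box front is very close to the stop, but there is no force rise yet, so I'll advance slowly.

jog_arm([
  [-0.001,0,0,0],
  [-0.002,0,0,0],
  [-0.002,0,0,0],
])

```text
clock: 16.62
position: [526.2, 16.4, 54.7]
ee_rot: [0.75, -0.662, -0.007, 0.003]
contact_force: [0.9, -4.2, -1.2]
gripper_width: 51.7
```

jog_arm([
  [-0.001,0,0,0],
  [-0.002,0,0,0],
  [-0.002,0,0,0],
])

```text
clock: 17.0
position: [526.1, 16.5, 54.9]
ee_rot: [0.75, -0.662, -0.006, 0.003]
contact_force: [3.5, -11.4, -1.7]
gripper_width: 51.4
```

```bash
python3 look.py 10
```

```text
t 17.0 lane xyz [ 3.1 70.1] 54.9 tool-y angle in lane -180.04 F [  3.5 -11.4  -1.7] w 51.4
[ 0.34  0.45 -0.45 -0.01 -0.68 -0.2 ]
```

The force has risen to 11 N and the motion has stalled, so the box is home. I'll back off and raise the hand.

jog_arm([
  [0.004,0,0,0],
  [0.01,0,0,0],
  [0.018,0,0,0],
  [0.028,0,0,0],
  [0.035,0,-0.01,0],
  [0.04,0,-0.04,0],
  [0.05,0,-0.08,0],
  [0.08,0,-0.12,0],
  [0.12,0,-0.15,0],
  [0.15,0,-0.16,0],
])

```text
clock: 18.35
position: [547.9, -134.5, 217.7]
ee_rot: [0.75, -0.662, -0.004, 0.002]
contact_force: [-0.3, 0.5, -0.9]
gripper_width: 51.0
```

jog_arm([
  [0.03,0,-0.01,0],
  [0.07,0,-0.02,0],
  [0.11,0,-0.03,0],
  [0.15,0,-0.04,0],
  [0.19,0,-0.05,0],
  [0.22,0,-0.05,0],
  [0.23,0,-0.05,0],
  [0.23,0,-0.05,0],
])

```text
clock: 19.35
position: [576.4, -363.1, 266.7]
ee_rot: [0.749, -0.662, -0.004, 0.002]
contact_force: [0.0, 0.5, 1.2]
gripper_width: 51.0
```

```bash
python3 look.py 11
```

```text
t 19.35 lane xyz [   5.7 -312.9] 266.7 tool-y angle in lane -180.11 F [0.  0.5 1.2] w 51.0
[-0.33  0.48  0.2  -0.   -1.3   0.45]
```

View pics/t11.png

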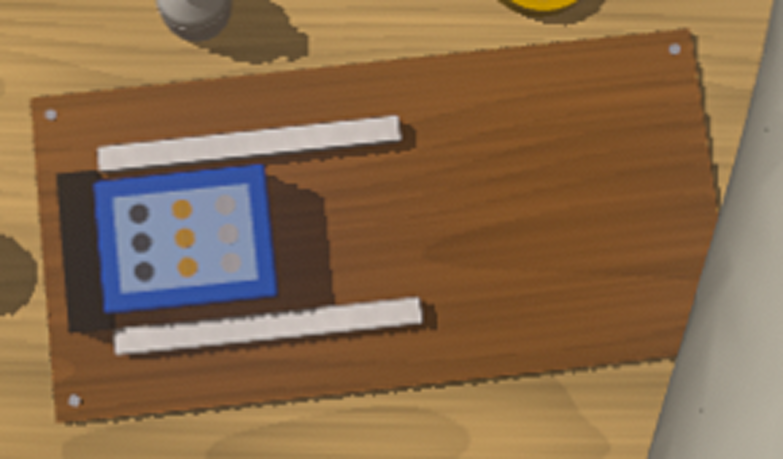

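View pics/s11.png

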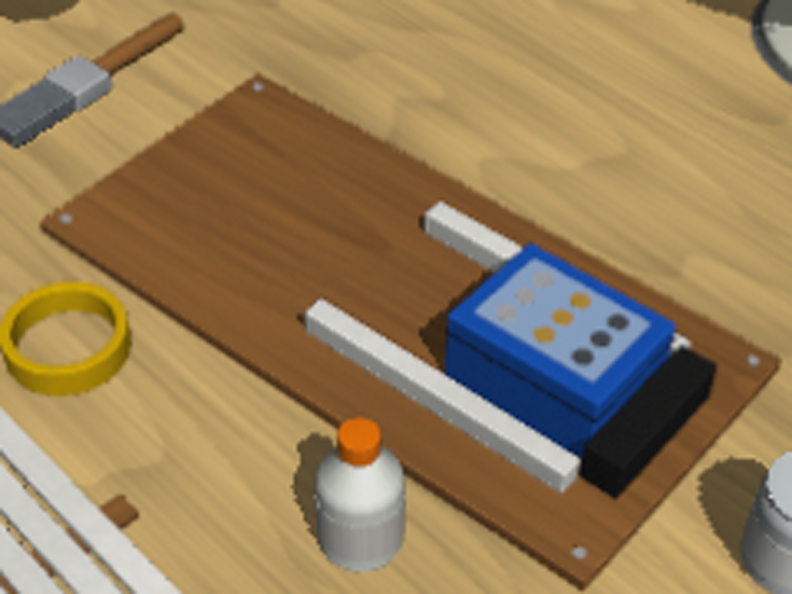

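Run:
```python
from bench import *;from h import *
c=calibration('top');f=lambda L:np.array(L)/2.7+[220,210]-0.3
P=np.array(lc(c,f([[94,181],[265,165],[275,297],[105,313]]),74));print(P.tolist(),P.mean(0))
a=P[0]-P[1]+P[3]-P[2];print('angle deg',np.degrees(np.arctan2(a[0],a[1])))
print('rails far in/out',lc(c,f([[101,172],[402,141],[98,147],[400,116]]),32),'near',lc(c,f([[114,330],[418,297],[117,355],[421,323]]),32))
c=calibration('scene');g=lambda L:np.array(L)/3.3+[200,130]-0.35
P=np.array(lc(c,g([[447,318],[596,414],[675,328],[531,243]]),74));print('scene',P.tolist(),P.mean(0))
```

```text
[[45.2, 198.7], [44.0, 79.4], [-47.1, 82.0], [-46.1, 199.0]] [ -1.    139.775]
angle deg 0.5334196914985779
rails far in/out [[55.8, 198.4], [55.4, -21.2], [74.2, 199.0], [73.7, -21.9]] near [[-58.1, 199.0], [-57.3, -19.4], [-75.9, 198.4], [-75.8, -19.3]]
scene [[47.8, 83.6], [52.4, 204.0], [-40.9, 201.9], [-44.7, 83.3]] [  3.65 143.2 ]
```

Run:
```python
from bench import *
s=read_state();print(s['clock'],abs(s['joint_vel']).max())
print(job_done())
```

```text
19.45 0.010387465201980339
the job is handed in; nothing more can be done
None
```

The blue screw box is fully home against the black stop, square in the lane and clear of both wet rails, and the job is handed in at about 19.5 s. I centred and squared it by pushing its far (+x) side with both fingers. Then I pushed it straight down the lane from behind until it met the stop: the force rose to about 11 N and the motion stalled. Finally I backed the hand off and moved it well away.

**Last checks:**
- **Top camera:** the box is at about (-1, 140) mm in the lane, turned 0.5°. The rail centre measured -1 mm in the same picture, so the box is centred between the rails.
- **Scene camera:** this disagreed by a few mm, giving (3.7, 143) mm and about 2° of turn. The stop also reads about 4 mm too far in that view, and both readings are within the limits.
- **Paint and other items:** I saw no contact with either rail. By eye, the bottle, can, tape and brush look unmoved; I did not measure their positions.

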